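# Tip the wall-plate elbows onto their plates, threads up

### The arm

A 6-joint arm with a two-finger parallel gripper is mounted at the origin on the work surface. World frame = base frame: x ahead of the robot, y to its left, z up, the work surface at z = 0. Lengths are in m, angles in rad, forces in N, time in s.
With the tool pointing down it reaches from about 0.35 to 0.85 m from the base axis. Payload 8.1 kg.
Tool frame: the origin (TCP) lies on the centre line of the jaws, within the pads' length; the fingertips stand 25 mm ahead of it and the grasp point (between the pads) lies 6 mm ahead of it (env.tip_reach is the z of the fingertips in the tool frame, in m); z points along the fingers, y is the line along which they close (so a half turn about z gives the same grasp; the last joint's range is limited). The gripper opens to 85 mm and grips with 20 to 120 N. Pads are 22 mm wide; open, the fingers measure 114 mm over their backs; the gripper's body (76 mm by 85 mm) begins 54 mm behind the grasp point. The pads swing forward as they close: fully open they stand 13 mm farther back than shut.
Start: joints at [1.059, 0.13, 1.488, -0, 1.523, -0.085], TCP at [0.248, 0.546, 0.256] pointing down, gripper open.
Joint ranges: [-2.96, 2.96], [-0.89, 2.26], [0.02, 2.5], [-1.34, 4.48], [0, 2.73], [-2.66, 2.66]. Speed limits (rad/s): [2.39, 2.39, 2.79, 3.14, 3.14, 3.14].

### API

Orientations are given as [roll, pitch, yaw] about the fixed x, y, z axes, in that order (R = Rz(yaw) Ry(pitch) Rx(roll)).
In Python, from plant import env, viewer, ticket, finder gives the robot as it stands.
- The arm moves only by the tool move_arm, never from a script. Its argument "plan" is one flat list of numbers, 6 for each row, row after row: the shift along the tool's x, y, z in m, then the turn, a rotation vector about the tool's x, y, z in degrees. A call has exactly 5 rows; each row is the pose to reach, as a shift and turn from the pose commanded when the call began, along the tool's axes at that moment; what a row does not reach only later rows make up. A row lasts 1/8 s, in which the tool goes at most 62.5 mm and 10.7 degrees, less where a joint would pass 70% of its speed; a pose out of reach is approached as far as the arm can. A call with a gripper value outside its range is refused whole. "claw" is the opening, from 0 (shut) to 1 (fully open), set as the call begins (left out, the last holds). The fingers move at their own pace and stop on an object; "squeeze" is the grip in N (left out, the last holds). Time passes only in rows, so rows that repeat a pose let the fingers close, or fill a call up. It gives the time, the measured TCP pose, the force, the opening and the grip force at its end, in the units of the state.
- env.sense(): the state, without advancing time (a new reading comes with each control period).
- viewer.camera(name): name is "scene" or "top" or "wrist"; returns a dict with "frame" (400x640x3 uint8, red, green, blue), "intrinsics" (3x3 intrinsics, pixels), "xyz" and "rotation" of the camera in the world; the wrist camera has in their place "T_tool_cam" (4x4, takes a point from camera to tool coordinates, whose origin is the TCP and whose axes are the flange's). Camera axes: x right, y up, looking along -z (the intrinsics and any distortion apply to the point x, -y, -z); pixel columns grow to the right and rows downward; lengths in m; the calibration is good to about 2 mm. A picture is of the moment at which its call begins: read the wrist's pose just before it. There is no depth.
- ticket.hand_in(): hands the job in; it is judged then, once.
Trained networks look in the newest picture that a camera, given by its name, has taken for a name from the list of things; names that differ only in an ending like _2 or _b are one class to them, and where a whole thing is asked for, a point or a joint stands for the part that bears it (a point fixed in the world has none). Each returns a list of dicts, best first, with "confidence" (0 to 1); they miss things now and then, are a little off and sometimes report something else, mostly with a low value. They report only what shows in the picture. A call takes as long as a camera call. They do not tell look-alikes from the thing itself.
- finder.silhouettes(camera, target): "region" (400x640 bool, what is visible of it).
- finder.mark_of(camera, target): "at" ([x, y, z] in m, in world coordinates, good to about 4 mm: a listed point, or the origin of a listed thing).
The state is a dict: "t": time; "joint_pos": joint angles; "dq": joint speeds; "joint_efforts": joint torques, N m; "tcp_pos": TCP position; "ee_rot": TCP orientation; "wrist_force": force on the tool from outside, world axes, zero at the start; "wrist_torque": the same for the moment, N m; "finger_gap": finger opening in m; "finger_force": force on a finger pad.
Only numpy, scipy, OpenCV 4.12 (cv2) and the standard library are available. Lean on these libraries where they do the work, as an engineer would, in place of code of your own. Each camera call takes 0.05 s, during which the arm holds its last target. There are 200 camera calls.

### The job

Two of the three green pipe elbows on the black mat are standing on their pipe sockets, so that their brass threads look sideways. With a fingertip, push each of these two over backwards, right where it stands, so that it lies flat on its wall plate with the brass thread looking straight up, ready for the thread gauge. Push gently, do not pinch, lift or shove them about, and leave the third elbow, the gauge, the caliper and the cutters where they are.

Things in the scene. Friction and masses are not known exactly. Their poses are not given: they have to be found in the camera images.
- mat: black rubber bench mat, fixed, 340 x 800 x 3 mm; origin at the centre of its underside on the bench, x and y along its short and long sides. The elbows start on it, their origins at least 15 cm apart; the rubber grips them well
- elbow_a: green plastic elbow, 73 mm high, 0.14-0.24 kg, standing on its pipe socket at the start. Origin: centre of the socket's mouth, on the mat. z: along the socket, away from its mouth (up at the start). x: along the brass thread's axis, out of it (level at the start, up when done); this axis crosses z at 46 mm. Socket 44 mm wide, bore 32. Lying on its plate, the origin is 27 mm above the mat
- elbow_a_thread (a point): centre of the face of elbow_a's thread port, at (44, 0, 46) mm in the elbow's frame; same axes. The port is 50 mm wide, its bore 30 mm wide and 24 mm deep. 2 N here tips the elbow about the rim of its socket on the plate side (22 mm behind z). The face rises as it tips: push back and up, along that arc, a level push slides or jams it. Past about 35 degrees it falls by itself
- elbow_a_plate (a point): centre of the flat back of elbow_a's wall plate, at (-27, 0, 46) mm in the elbow's frame; same axes. The plate is a disc 50 mm wide, 5 mm thick, facing away from the thread, with two ears along y, 90 mm from tip to tip
- elbow_b: green plastic elbow, 73 mm high, 0.14-0.24 kg, standing on its pipe socket at the start. Origin: centre of the socket's mouth, on the mat. z: along the socket, away from its mouth (up at the start). x: along the brass thread's axis, out of it (level at the start, up when done); this axis crosses z at 46 mm. Socket 44 mm wide, bore 32. Lying on its plate, the origin is 27 mm above the mat
- elbow_b_thread (a point): centre of the face of elbow_b's thread port, at (44, 0, 46) mm in the elbow's frame; same axes. The port is 50 mm wide, its bore 30 mm wide and 24 mm deep. 2 N here tips the elbow about the rim of its socket on the plate side (22 mm behind z). The face rises as it tips: push back and up, along that arc, a level push slides or jams it. Past about 35 degrees it falls by itself
- elbow_b_plate (a point): centre of the flat back of elbow_b's wall plate, at (-27, 0, 46) mm in the elbow's frame; same axes. The plate is a disc 50 mm wide, 5 mm thick, facing away from the thread, with two ears along y, 90 mm from tip to tip
- elbow_c: the third elbow, the same fitting, already lying on its wall plate with the thread up: to be left alone. Origin: centre of the plate's back, on the mat; z up along the thread's axis (71 mm high), x towards the mouth of its socket, which is 46 mm from the origin; ears along y, 90 mm from tip to tip
- caliper: digital caliper lying on the bench beyond the mat, 235 mm long in its y, 72 mm wide with its jaws towards +x, 15 mm high; origin on the bench under the middle of its beam; leave alone
- gauge: steel thread plug gauge standing in a wooden rest 70 x 100 x 30 mm beyond the mat, 125 mm high in all; origin at the centre of the rest's underside; leave alone
- cutters: side cutters with red handles lying on the bench at the left of the mat, 145 mm long in its x (jaws at +x), 50 mm wide, 13 mm high; origin on the bench under the pivot; leave alone
There are look-alikes about, which are no part of the job. What is shaped like the elbow_a but blue or red is not meant. Leave any blue look-alike of the elbow_b alone.

How it is judged:
By the outcome, as a careful person would: the job done as asked, in the order asked, and still so for the second after the job is handed in, with the robot touching nothing.
It also fails if it takes over 48 s, if anything falls off the work surface, if the arm or the gripper's body presses on something with over 40 N, if the wrist force passes 120 N, or if a joint passes its speed limit or range.

## Working session

There is one attempt and no reset: what is moved stays moved. The work goes in short steps, Python scripts to look and compute and a tool call to move; the robot and the scene stay as the last step left them, time stands still between calls to the robot, and variables do not carry over. Pictures are saved under pics/ and viewed, at most 10 in all, crops included, and the job is handed in when it is done.

Besides the shell and the picture viewer there is one more tool, called after "Request:" as name(argument=value, ...) on one line, values as JSON. move_arm: Moves the arm, as the interface text tells. Its arguments: {"type":"object","properties":{"plan":{"type":"array"},"claw":{"type":"number"},"squeeze":{"type":"number"}},"required":["plan"]}

```bash
mkdir -p pics; ls
cat > h.py <<'E'
from plant import env, viewer, ticket, finder
import numpy as np, cv2
from scipy.spatial.transform import Rotation as R
def cam(n,save=None):
    d=viewer.camera(n)
    if save: cv2.imwrite('pics/'+save,d['frame'][:,:,::-1])
    return d
def proj(d,p):
    c=(np.atleast_2d(p)-d['xyz'])@np.array(d['rotation'])
    q=np.c_[c[:,0],-c[:,1],-c[:,2]]@np.array(d['intrinsics']).T
    return q[:,:2]/q[:,2:]
E
python3 - <<'E'
from h import *
s=env.sense(); print({k:np.round(v,3) for k,v in s.items()},env.tip_reach)
for n in ['scene','top']:
    d=cam(n,n+'1.png'); print(n,np.round(d['xyz'],3),np.round(d['rotation'],2),d['intrinsics'], [k for k in d])
    for t in ['elbow_a','elbow_a_thread','elbow_a_plate','elbow_c','mat','caliper','gauge','cutters']:
        for m in finder.mark_of(n,t): print(t,np.round(m['at'],3),round(m['confidence'],2),np.round(proj(d,m['at'])[0]))
E
```

```text
pics
{'t': np.float64(0.0), 'joint_pos': array([ 1.059,  0.131,  1.489, -0.   ,  1.523, -0.085]), 'dq': array([ 0.001, -0.   ,  0.001, -0.   ,  0.   , -0.   ]), 'joint_efforts': array([-0.0000e+00, -5.6938e+01, -5.0056e+01, -0.0000e+00,  1.4000e-02,
        0.0000e+00]), 'tcp_pos': array([0.248, 0.546, 0.255]), 'ee_rot': array([-3.14 , -0.   ,  2.715]), 'wrist_force': array([ 0.636, -0.124,  0.288]), 'wrist_torque': array([ 0.005,  0.018, -0.049]), 'finger_force': np.float64(0.0), 'finger_gap': np.float64(0.085)} 0.025
scene [1.227 0.726 0.726] [ 0.92 -0.02  2.36] [[427.85215639   0.         317.14346432]
 [  0.         427.85215639 200.00658504]
 [  0.           0.           1.        ]] ['frame', 'intrinsics', 'xyz', 'rotation']Traceback (most recent call last):
  File "<stdin>", line 6, in <module>
  File "h.py", line 10, in proj
    q=np.c_[c[:,0],-c[:,1],-c[:,2]]@np.array(d['intrinsics']).T
            ~^^^^^
IndexError: too many indices for array: array is 1-dimensional, but 2 were indexed
```

Rotation is roll/pitch/yaw.

```bash
sed -i "s/    c=(np.*/    c=(np.atleast_2d(p)-d['xyz'])@R.from_euler('xyz',d['rotation']).as_matrix()/" h.py
python3 - <<'E'
from h import *
for n in ['scene','top']:
    d=cam(n,n+'1.png'); print(n,np.round(d['xyz'],3),np.round(d['rotation'],2))
    for t in ['elbow_a','elbow_a_thread','elbow_a_plate','elbow_c','mat','caliper','gauge','cutters']:
        for m in finder.mark_of(n,t): print(t,np.round(m['at'],3),round(m['confidence'],2),np.round(proj(d,m['at'])[0]))
E
```

```text
scene [1.227 0.726 0.726] [ 0.92 -0.02  2.36]
elbow_a [ 0.602 -0.128  0.   ] 0.9 [257. 180.]
elbow_a [0.55  0.246 0.002] 0.86 [366. 232.]
elbow_a [ 0.522 -0.024  0.004] 0.8 [301. 183.]
elbow_a [0.441 0.093 0.002] 0.74 [349. 189.]
elbow_a [ 0.514 -0.231  0.005] 0.72 [259. 155.]
elbow_a [0.764 0.288 0.001] 0.67 [318. 286.]
elbow_a_thread [ 0.634 -0.158  0.044] 0.79 [241. 168.]
elbow_a_thread [ 0.56  -0.006  0.05 ] 0.7 [295. 177.]
elbow_a_thread [0.483 0.077 0.049] 0.6 [336. 179.]
elbow_a_thread [ 0.514 -0.229  0.006] 0.32 [259. 154.]
elbow_a_plate [ 0.587 -0.111  0.048] 0.83 [264. 167.]
elbow_a_plate [0.412 0.101 0.048] 0.73 [359. 173.]
elbow_a_plate [ 0.493 -0.039  0.05 ] 0.55 [305. 164.]
elbow_c [ 0.602 -0.128  0.   ] 0.9 [257. 180.]
elbow_c [0.55  0.246 0.002] 0.86 [366. 232.]
elbow_c [ 0.522 -0.024  0.004] 0.8 [301. 183.]
elbow_c [0.441 0.093 0.002] 0.74 [349. 189.]
elbow_c [ 0.514 -0.231  0.005] 0.72 [259. 155.]
elbow_c [0.764 0.288 0.001] 0.67 [318. 286.]
mat [ 0.51  -0.011  0.003] 0.58 [307. 183.]
caliper [ 0.781 -0.129  0.004] 0.84 [205. 204.]
gauge [0.78  0.123 0.005] 0.9 [265
[... 463 characters left out ...]
.049] 0.83 [365. 210.]
elbow_a_thread [ 0.636 -0.157  0.049] 0.72 [423. 181.]
elbow_a_plate [ 0.587 -0.104  0.051] 0.96 [403. 199.]
elbow_a_plate [ 0.496 -0.037  0.053] 0.71 [378. 235.]
elbow_a_plate [0.419 0.098 0.052] 0.57 [325. 267.]
elbow_c [0.443 0.092 0.001] 0.94 [327. 256.]
elbow_c [ 0.511 -0.23   0.002] 0.91 [448. 229.]
elbow_c [ 0.604 -0.132  0.003] 0.72 [410. 195.]
elbow_c [ 0.521 -0.023  0.004] 0.64 [370. 226.]
elbow_c [0.761 0.288 0.002] 0.57 [253. 139.]
mat [ 0.779 -0.133  0.003] 0.63 [408. 130.]
mat [ 0.513 -0.015  0.002] 0.59 [367. 229.]
caliper [ 0.78  -0.131  0.001] 0.61 [407. 130.]
gauge [ 0.784  0.126 -0.   ] 0.62 [313. 130.]
cutters [ 0.511  0.507 -0.001] 0.64 [170. 233.]
```

View pics/scene1.png

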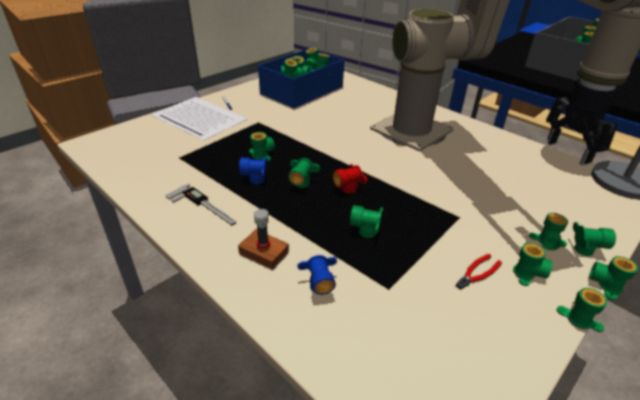

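View pics/top1.png

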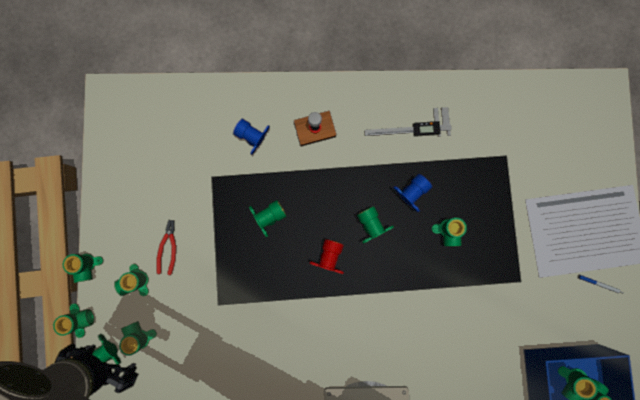

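The top view shows the green standing elbows at about (270,216) and (372,222). Elbow_c is at (451,232) with its thread up, and red (328,256) and blue (413,190) look-alikes sit nearby. Next I fit the poses of the two standing elbows to their silhouettes.

```bash
cat > fit.py <<'E'
from h import *
from scipy.optimize import minimize
th=np.linspace(0,2*np.pi,24,endpoint=False); c,s=np.cos(th),np.sin(th)
def cylz(r,z0,z1): return np.r_[np.c_[r*c,r*s,0*c+z0],np.c_[r*c,r*s,0*c+z1]]
def cylx(r,x0,x1): return np.r_[np.c_[0*c+x0,r*c,46+r*s],np.c_[0*c+x1,r*c,46+r*s]]
ear=np.array([[x,y,46+z] for x in(-27,-22) for y in(-45,45) for z in(-8,8)]+[[x,y,46+z] for x in(-27,-22) for y in(-38,38) for z in(-12,12)])
parts=[cylz(22,0,46),cylx(22,-22,30),cylx(25,24,44),cylx(25,-27,-22),ear]
def mask(d,x,y,yaw,z=.003):
    m=np.zeros((1600,2560),np.uint8)
    Rm=R.from_euler('z',yaw).as_matrix()
    for p in parts:
        uv=(proj(d,p/1000@Rm.T+[x,y,z])+.5)*4
        cv2.fillConvexPoly(m,cv2.convexHull(uv.astype(np.int32)),1)
    return cv2.resize(m.astype(np.float32),(640,400),interpolation=cv2.INTER_AREA)
if __name__=='__main__':
    views=[]
    for n in ['top','scene']:
        d=cam(n); views.append((d,finder.silhouettes(n,'elbow_a')))
    for nm,g in dict(far=(.521,-.023,.45),near=(.55,.246,-.6)).items():
        obs=[]
        for d,S in views:
            u=proj(d,[g[0],g[1],.035])[0]
            hsv=cv2.cvtColor(d['frame'],cv2.COLOR_RGB2HSV)
            best=min(S,key=lambda q:np.hypot(*(np.argwhere(q['region']).mean(0)[::-1]-u)))
            r=best['region']; print(nm,best['confidence'],r.sum(),np.argwhere(r).mean(0)[::-1]-u)
            gm=cv2.inRange(hsv,(40,60,30),(90,255,255))>0
            yy,xx=np.mgrid[:400,:640]; gm&=np.hypot(xx-u[0],yy-u[1])<40
            obs.append((d,(r|False).astype(np.float32))); print('green',gm.sum(),(gm&r).sum())
        def cost(p,o=obs):
            return sum(1-np.minimum(mask(d,p[0],p[1],p[2]),r).sum()/np.maximum(mask(d,p[0],p[1],p[2]),r).sum() for d,r in o)
        for sel in (obs,obs[:1],obs[1:]):
            b=min((minimize(cost,[g[0],g[1],g[2]+dy],args=(sel,),method='Nelder-Mead',options=dict(initial_simplex=np.array([[g[0],g[1],g[2]+dy]]*4)+np.r_[[[0]*3],np.diag([.008,.008,.3])])) for dy in np.arange(-1.2,1.3,.6)),key=lambda r:r.fun)
            print(nm,np.round(b.x,4),b.fun)
E
python3 fit.py
```

```text
far 0.89 562 [-0.05271177 -2.08895656]
green 630 552
far 0.94 545 [ 0.47549966 -1.75609185]
green 556 401
far [ 0.5204 -0.024   0.4624] 0.22688257694244385
far [ 0.5207 -0.0248  0.4603] 0.07672852277755737
far [ 0.5203 -0.0214  0.5114] 0.11659878492355347
near 0.72 527 [ 1.47639169 -0.40429883]
green 647 527
near 0.75 677 [-0.87205731 -0.72343319]
green 805 672
near [ 0.5477  0.2482 -1.0332] 0.2754557728767395
near [ 0.5476  0.2467 -1.0479] 0.11277318000793457
near [ 0.5482  0.2509 -1.0083] 0.10863232612609863
```

```bash
cat > g.py <<'E'
from h import *
E_={'near':(.5477,.2485,-1.033,np.pi),'far':(.5204,-.0235,.465,0)}  # x,y,yaw, tool-x offset to x_e
def pose(e,x,tipz,th=0,dy=0):
    "TCP pose: finger centre at x ahead of socket axis, tip at height tipz (elbow frame), turned th deg about the rim"
    X,Y,yaw,o=E_[e]
    Re=R.from_euler('z',yaw); Rt=R.from_euler('y',-th,degrees=True)
    piv=np.array([-.022,0,0]); p=Rt.apply(np.array([x,dy,tipz+env.tip_reach])-piv)+piv
    return Re.apply(p)+[X,Y,.003], Re*Rt*R.from_euler('z',o)*R.from_euler('x',np.pi)
def rows(ps):
    s=env.sense(); p0=np.array(s['tcp_pos']); R0=R.from_euler('xyz',s['ee_rot'])
    print('t',s['t'],'tcp',np.round(p0,4),'rpy',np.round(s['ee_rot'],3),'F',np.round(s['wrist_force'],2),'q',np.round(s['joint_pos'],2))
    for p,Rr in ps: print(np.round(R0.inv().apply(p-p0),4).tolist(),np.round((R0.inv()*Rr).as_rotvec(degrees=True),1).tolist())
E
python3 -c "
from g import *
print(pose('near',.085,.14));rows([pose('near',.085,.14),pose('near',.085,.055)])"
```

```text
(array([0.59124079, 0.17549864, 0.168     ]), Rotation.from_matrix(array([[-5.12244635e-01,  8.58839586e-01,  1.05177515e-16],
                            [ 8.58839586e-01,  5.12244635e-01,  6.27318753e-17],
                            [ 6.16297582e-33,  1.22464680e-16, -1.00000000e+00]])))
t 1.2 tcp [0.2484 0.5462 0.2563] rpy [ 3.142 -0.     2.715] F [-0.42  0.42  0.88] q [ 1.06  0.13  1.49  0.    1.52 -0.09]
[-0.4656, -0.1955, 0.0883] [0.0, -0.0, 34.7]
[-0.4656, -0.1955, 0.1733] [0.0, -0.0, 34.7]
```

Request:
move_arm(plan=[-0.05,-0.02,0.0,0,0,4,-0.105,-0.043,0.005,0,0,10,-0.16,-0.066,0.01,0,0,16,-0.215,-0.089,0.02,0,0,22,-0.27,-0.112,0.03,0,0,28], claw=0, squeeze=20)

```text
t: 1.82
tcp_pos: [0.4489, 0.331, 0.2264]
ee_rot: [3.141, 0.0, 2.223]
wrist_force: [0.3, 0.6, -0.0]
finger_gap: 0.0
finger_force: 0.0
```

```bash
python3 -c "
from g import *
rows([pose('near',.085,.14),pose('near',.085,.055)]); print(env.tip_reach, env.sense()['finger_gap'])"
```

```text
t 1.825 tcp [0.4489 0.331  0.2264] rpy [3.141 0.    2.223] F [ 0.34  0.62 -0.03] q [ 0.54  0.03  1.65  0.    1.46 -0.11]
[-0.21, 0.0187, 0.0584] [0.1, 0.0, 6.5]
[-0.21, 0.0186, 0.1434] [0.1, 0.0, 6.5]
0.025 1.4684675729244027e-06
```

Request:
move_arm(plan=[-0.055,0.005,0.005,0,0,2,-0.11,0.01,0.015,0,0,4,-0.16,0.015,0.03,0,0,6,-0.21,0.0187,0.05,0,0,6.5,-0.21,0.0187,0.058,0,0,6.5])

```text
t: 2.45
tcp_pos: [0.5918, 0.1741, 0.1666]
ee_rot: [-3.14, 0.0, 2.108]
wrist_force: [-0.7, 0.3, 0.3]
finger_gap: 0.0002
finger_force: 0.0
```

Run:
```python
from g import *
d=cam('scene','s2.png'); t=cam('top')
tip=env.sense()['tcp_pos']-np.array([0,0,.025])
u=proj(d,tip)[0].astype(int); print(u,proj(d,tip+[0,0,.013]),proj(t,tip))
a=d['frame'][u[1]-60:u[1]+60,u[0]-60:u[0]+60,::-1].copy(); 
v=proj(t,tip)[0].astype(int); b=t['frame'][v[1]-60:v[1]+60,v[0]-60:v[0]+60,::-1]
k=cv2.resize(np.hstack([a,b]),None,fx=3.3,fy=3.3,interpolation=cv2.INTER_CUBIC); cv2.circle(k,(198,198),3,(255,0,255),1); cv2.imwrite('pics/c2.png',k)
rows([pose('near',.085,.055)])
```

```text
[337 181] [[338.13621023 177.34617875]] [[291.82035003 196.46352289]]
t 2.55 tcp [0.5898 0.1769 0.1667] rpy [-3.139e+00 -1.000e-03  2.111e+00] F [-0.21  0.07  0.13] q [ 0.21  0.23  1.54  0.    1.37 -0.33]
[-0.002, 0.0007, 0.0837] [-0.1, -0.1, 0.2]
```

View pics/c2.png

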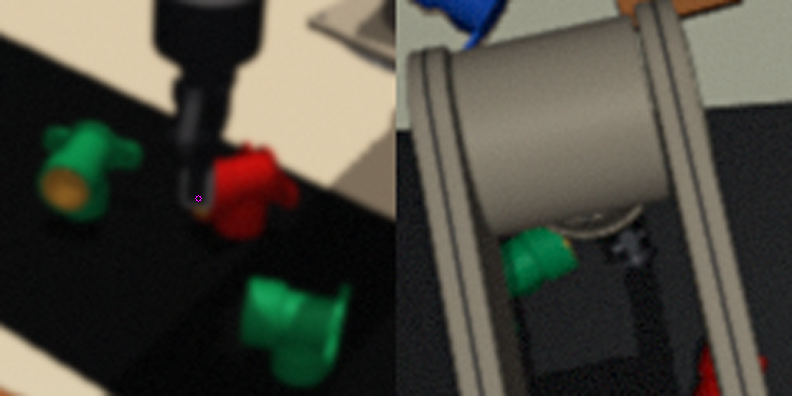

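The crop shows the shut fingertip where predicted (198,198), in front of the near elbow's port. I'll lower it and approach to about 5 mm from the face.

Request:
move_arm(plan=[-0.002,0.001,0.04,0,0,0,-0.002,0.001,0.084,0,0,0,0.006,0.001,0.084,0,0,0,0.016,0.001,0.084,0,0,0,0.022,0.001,0.084,0,0,0])

```text
t: 3.18
tcp_pos: [0.5812, 0.1985, 0.0874]
ee_rot: [3.137, 0.001, 2.114]
wrist_force: [0.3, -0.6, 0.9]
finger_gap: -0.0
finger_force: 0.0
```

```bash
python3 -c "
from g import *
rows([pose('near',.055,.055,t) for t in (0,5,10,15,20,25,30,35,40,45)])"
```

```text
t 3.175 tcp [0.5812 0.1985 0.0874] rpy [3.137e+00 1.000e-03 2.114e+00] F [ 0.33 -0.56  0.88] q [ 0.25  0.3   1.61  0.    1.22 -0.3 ]
[0.0051, -0.0032, 0.0043] [0.2, 0.1, 0.3]
[0.0124, -0.0031, -0.0021] [0.3, -4.9, 0.3]
[0.0202, -0.003, -0.0078] [0.3, -9.9, 0.3]
[0.0284, -0.003, -0.0129] [0.3, -14.9, 0.3]
[0.0371, -0.0029, -0.0172] [0.3, -19.9, 0.3]
[0.0461, -0.0028, -0.0207] [0.3, -24.9, 0.2]
[0.0554, -0.0028, -0.0235] [0.3, -29.9, 0.2]
[0.0649, -0.0027, -0.0254] [0.3, -34.9, 0.2]
[0.0745, -0.0027, -0.0265] [0.3, -39.9, 0.2]
[0.0842, -0.0026, -0.0268] [0.4, -44.9, 0.2]
```

Request:
move_arm(plan=[0.004,0,0,0,0,0,0.007,0,0,0,0,0,0.012,0,-0.004,0,-3,0,0.0165,0,-0.0075,0,-6,0,0.021,0,-0.011,0,-9,0])

```text
t: 3.8
tcp_pos: [0.5698, 0.2145, 0.0961]
ee_rot: [3.14, 0.159, 2.112]
wrist_force: [0.8, -0.6, -0.4]
finger_gap: -0.0001
finger_force: 0.2
```

Run:
```python
from g import *
d=cam('scene')
u=proj(d,[.56,.22,.05])[0].astype(int)
a=d['frame'][u[1]-50:u[1]+50,u[0]-60:u[0]+60,::-1]
cv2.imwrite('pics/c3.png',cv2.resize(a,None,fx=5,fy=5,interpolation=cv2.INTER_CUBIC))
rows([pose('near',.056,.055,t) for t in (9,15,20,25,30,35,40)])
```

```text
t 3.85 tcp [0.5692 0.2158 0.0963] rpy [3.14  0.161 2.113] F [1.66 0.31 0.79] q [ 0.37  0.27  1.64 -0.17  1.21 -0.12]
[-0.003, -0.0017, 0.0026] [0.1, 0.2, 0.2]
[0.0058, -0.0017, -0.0052] [0.1, -5.8, 0.2]
[0.0137, -0.0016, -0.0109] [0.1, -10.8, 0.2]
[0.022, -0.0016, -0.0159] [0.1, -15.8, 0.2]
[0.0308, -0.0016, -0.0202] [0.2, -20.8, 0.2]
[0.0399, -0.0015, -0.0237] [0.2, -25.8, 0.2]
[0.0492, -0.0015, -0.0264] [0.2, -30.8, 0.2]
```

View pics/c3.png

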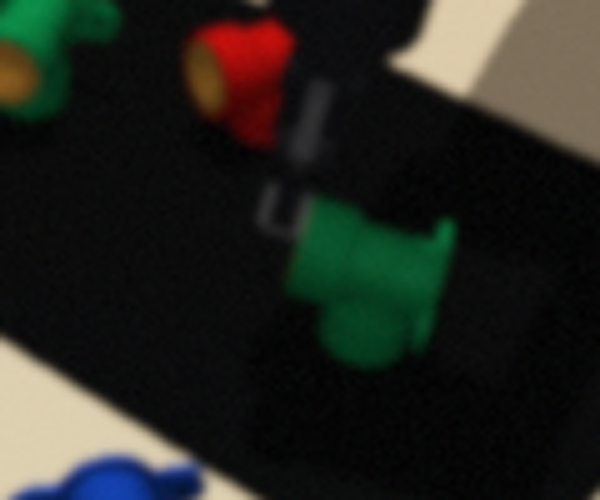

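The crop shows the finger on the port's upper rim at (300,220), with the elbow starting to tip.

Request:
move_arm(plan=[0.008,0,-0.006,0,-5,0,0.0155,0,-0.0115,0,-10,0,0.0235,0,-0.0165,0,-15,0,0.032,0,-0.021,0,-20,0,0.041,0,-0.0245,0,-25,0])

```text
t: 4.47
tcp_pos: [0.5466, 0.2529, 0.1137]
ee_rot: [3.141, 0.595, 2.112]
wrist_force: [-0.1, -0.2, -0.0]
finger_gap: 0.0001
finger_force: 0.0
```

Run:
```python
from g import *
d=cam('scene')
u=proj(d,[.56,.22,.05])[0].astype(int)
a=d['frame'][u[1]-50:u[1]+50,u[0]-60:u[0]+60,::-1]
cv2.imwrite('pics/c4.png',cv2.resize(a,None,fx=5,fy=5,interpolation=cv2.INTER_CUBIC))
rows([pose('near',.056,.055,t) for t in (35,40,45,50)])
```

```text
t 4.525 tcp [0.545  0.2542 0.1125] rpy [-3.141  0.599  2.115] F [-1.88 -0.07 -0.37] q [ 0.67  0.34  1.63 -0.62  1.31  0.33]
[-0.0024, -0.0006, 0.0006] [0.1, -0.7, 0.3]
[0.005, -0.0006, -0.0058] [0.2, -5.7, 0.3]
[0.0128, -0.0005, -0.0115] [0.2, -10.7, 0.3]
[0.0212, -0.0005, -0.0165] [0.2, -15.7, 0.3]
```

View pics/c4.png

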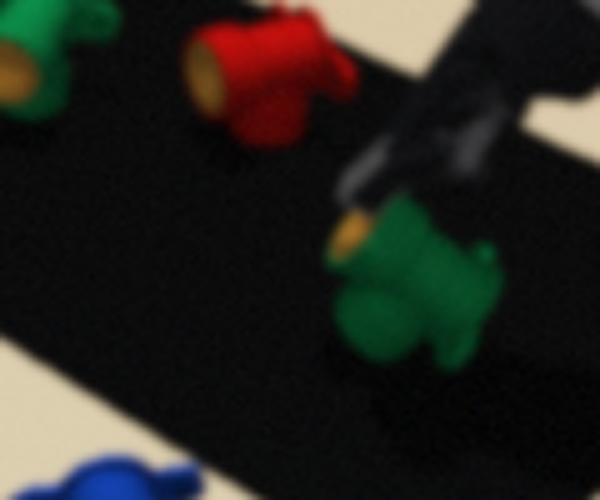

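The elbow is tipped about 35°, and the finger is still at its rim. I'll go a little further along the arc.

Request:
move_arm(plan=[0.006,0,-0.005,0,-4,0,0.012,0,-0.01,0,-8,0,0.019,0,-0.014,0,-12,0,0.019,0,-0.014,0,-12,0,0.019,0,-0.014,0,-12,0])

```text
t: 5.15
tcp_pos: [0.5346, 0.2725, 0.1141]
ee_rot: [-3.141, 0.801, 2.113]
wrist_force: [0.5, 0.5, -0.7]
finger_gap: 0.0003
finger_force: 0.0
```

Run:
```python
from g import *
d=cam('scene')
u=proj(d,[.56,.22,.05])[0].astype(int)
a=d['frame'][u[1]-50:u[1]+50,u[0]-60:u[0]+60,::-1]
cv2.imwrite('pics/c5.png',cv2.resize(a,None,fx=5,fy=5,interpolation=cv2.INTER_CUBIC))
p=pose('near',.09,.09,45)
q,Q=pose('far',.085,.14,0)
rows([p,pose('near',.12,.18,0),(q,Q)])
```

```text
t 5.2 tcp [0.5348 0.2724 0.1144] rpy [3.141 0.801 2.111] F [ 0.47 -0.26 -0.08] q [ 0.79  0.45  1.58 -0.78  1.42  0.49]
[-0.0374, -0.0011, -0.032] [0.1, 0.9, 0.1]
[-0.1696, -0.0016, 0.0405] [0.1, 45.9, 0.2]
[-0.2144, -0.0799, 0.1441] [37.6, 34.8, 88.8]
```

View pics/c5.png

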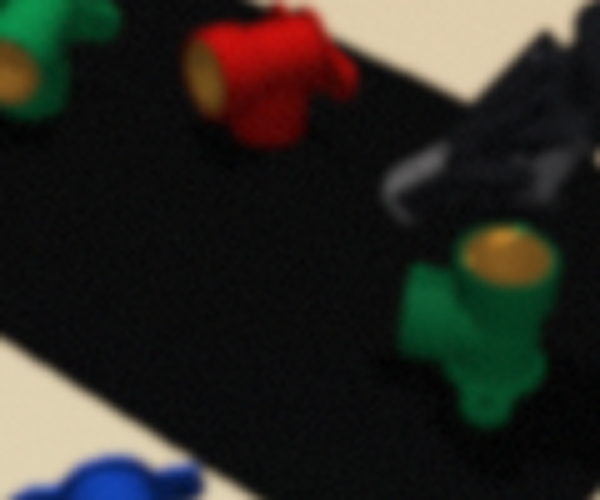

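The near elbow now lies flat with its thread up at (507,255). I'll retreat upward and set the tool upright again.

Request:
move_arm(plan=[-0.03,0,-0.04,0,5,0,-0.07,0,-0.055,0,15,0,-0.11,0,-0.035,0,25,0,-0.145,0,0,0,35,0,-0.17,0,0.03,0,45,0])

```text
t: 5.82
tcp_pos: [0.6085, 0.1513, 0.2194]
ee_rot: [3.133, 0.014, 2.112]
wrist_force: [0.7, 0.2, -0.6]
finger_gap: 0.0001
finger_force: 0.0
```

Run:
```python
from g import *
rows([pose('far',.085,.14,0)])
```

```text
t 5.825 tcp [0.6085 0.1513 0.2194] rpy [3.133 0.014 2.112] F [ 0.74  0.21 -0.61] q [ 0.17  0.21  1.47 -0.01  1.45 -0.37]
[-0.1102, -0.0813, 0.0523] [1.0, 0.2, 94.4]
```

Request:
move_arm(plan=[-0.02,-0.015,0,0,0,10,-0.045,-0.033,0,0,0,20,-0.07,-0.05,0,0,0,30,-0.09,-0.066,0.01,0,0,40,-0.11,-0.081,0.02,0,0,50])

```text
t: 6.45
tcp_pos: [0.5941, 0.015, 0.1984]
ee_rot: [3.126, 0.01, 1.233]
wrist_force: [0.3, -0.0, -0.4]
finger_gap: 0.0003
finger_force: 0.0
```

Run:
```python
from g import *
rows([pose('far',.085,.14,0)])
```

```text
t 6.45 tcp [0.5941 0.015  0.1984] rpy [3.126 0.01  1.233] F [ 0.31 -0.04 -0.42] q [-0.05  0.14  1.59 -0.01  1.4   0.29]
[0.0007, 0.0018, 0.0305] [1.1, 0.2, 44.0]
```

Request:
move_arm(plan=[0,0.001,0.005,0,0,10,0,0.001,0.01,0,0,20,0,0.001,0.02,0.5,0,30,0,0.001,0.03,1,0,40,0,0.001,0.03,1,0,44])

```text
t: 7.08
tcp_pos: [0.5947, 0.0151, 0.1672]
ee_rot: [3.141, 0.005, 0.467]
wrist_force: [0.0, 0.0, -0.2]
finger_gap: -0.0002
finger_force: 0.0
```

Run:
```python
from g import *
d=cam('scene');d=cam('scene')
r=[pose('far',.085,.055,0)]+[pose('far',.055,.057,t) for t in (0,9)]
rows(r)
```

```text
t 7.175 tcp [0.5952 0.0152 0.1681] rpy [3.14  0.004 0.47 ] F [-0.67 -0.86 -0.11] q [-0.06  0.18  1.6  -0.    1.37  1.04]
[0.0011, 0.0009, 0.0851] [0.1, 0.2, 0.3]
[-0.0289, 0.0008, 0.0832] [0.1, 0.2, 0.3]
[-0.0427, 0.0007, 0.0722] [0.1, 9.2, 0.3]
```

Request:
move_arm(plan=[0.001,0.001,0.04,0,0,0,0.001,0.001,0.083,0,0,0,-0.007,0.001,0.083,0,0,0,-0.017,0.001,0.083,0,0,0,-0.023,0.001,0.083,0,0,0])

```text
t: 7.8
tcp_pos: [0.5757, 0.0038, 0.0873]
ee_rot: [3.138, 0.002, 0.472]
wrist_force: [-0.2, -0.9, 0.3]
finger_gap: 0.0001
finger_force: 0.0
```

Request:
move_arm(plan=[-0.004,0,0,0,0,0,-0.007,0,0,0,0,0,-0.012,0,-0.004,0,3,0,-0.0165,0,-0.0075,0,6,0,-0.021,0,-0.011,0,9,0])

```text
t: 8.43
tcp_pos: [0.5563, -0.005, 0.0963]
ee_rot: [3.139, -0.155, 0.473]
wrist_force: [0.4, -0.1, -0.2]
finger_gap: 0.0
finger_force: 0.1
```

Run:
```python
from g import *
d=cam('scene')
u=proj(d,[.53,-.02,.05])[0].astype(int)
a=d['frame'][u[1]-50:u[1]+50,u[0]-60:u[0]+60,::-1]
cv2.imwrite('pics/c6.png',cv2.resize(a,None,fx=5,fy=5,interpolation=cv2.INTER_CUBIC))
rows([pose('far',.056,.057,t) for t in (9,15,20,25,30,35)])
```

```text
t 8.475 tcp [ 0.5556 -0.0053  0.0962] rpy [ 3.14  -0.156  0.473] F [2.35 0.67 1.08] q [-0.16  0.03  1.9   0.1   1.08  0.9 ]
[0.0025, 0.0005, 0.0004] [0.1, 0.1, 0.4]
[-0.0065, 0.0005, -0.0073] [0.0, 6.1, 0.4]
[-0.0146, 0.0004, -0.0129] [0.0, 11.1, 0.4]
[-0.0231, 0.0004, -0.0179] [-0.0, 16.1, 0.4]
[-0.0321, 0.0003, -0.022] [-0.0, 21.1, 0.4]
[-0.0413, 0.0002, -0.0254] [-0.0, 26.1, 0.4]
```

View pics/c6.png

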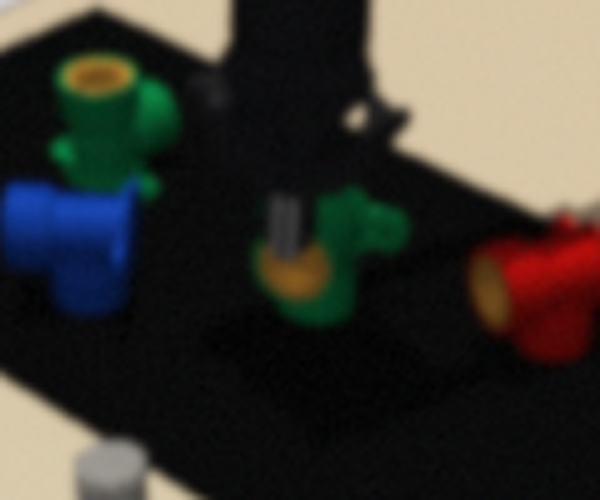

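The fingers sit centrally on the upper rim at (285,240), pressing with about 2 N. I'll carry on along the arc as before.

Request:
move_arm(plan=[-0.008,0,-0.006,0,5,0,-0.0155,0,-0.0115,0,10,0,-0.0235,0,-0.0165,0,15,0,-0.032,0,-0.021,0,20,0,-0.041,0,-0.0245,0,25,0])

```text
t: 9.1
tcp_pos: [0.5168, -0.0252, 0.1145]
ee_rot: [3.138, -0.591, 0.475]
wrist_force: [-0.0, 0.5, 0.7]
finger_gap: -0.0
finger_force: 0.0
```

Request:
move_arm(plan=[-0.006,0,-0.005,0,4,0,-0.012,0,-0.01,0,8,0,-0.019,0,-0.014,0,12,0,-0.019,0,-0.014,0,12,0,-0.019,0,-0.014,0,12,0])

```text
t: 9.72
tcp_pos: [0.496, -0.0361, 0.1153]
ee_rot: [3.139, -0.796, 0.474]
wrist_force: [-0.1, 0.5, 0.2]
finger_gap: 0.0004
finger_force: 0.0
```

Run:
```python
from g import *
d=cam('scene')
u=proj(d,[.53,-.02,.05])[0].astype(int)
a=d['frame'][u[1]-50:u[1]+50,u[0]-60:u[0]+60,::-1]
cv2.imwrite('pics/c7.png',cv2.resize(a,None,fx=5,fy=5,interpolation=cv2.INTER_CUBIC))
rows([pose('far',.056,.057,t) for t in (45,)])
```

```text
t 9.775 tcp [ 0.4962 -0.0359  0.1155] rpy [ 3.138 -0.797  0.475] F [-1.05 -0.36 -0.5 ] q [-0.64 -0.45  2.47  0.92  0.94 -0.05]
[0.0021, -0.0003, 0.0013] [-0.2, -0.7, 0.4]
```

View pics/c7.png

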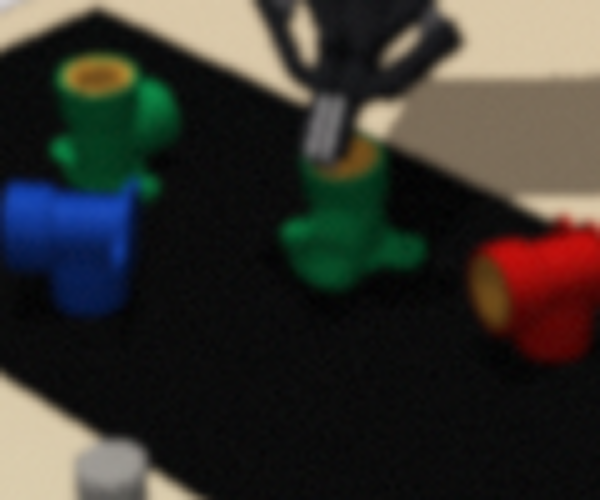

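The far elbow is also flat, with its thread up at (345,155). I'll retreat with the mirrored move.

Request:
move_arm(plan=[0.03,0,-0.04,0,-5,0,0.07,0,-0.055,0,-15,0,0.11,0,-0.035,0,-25,0,0.145,0,0,0,-35,0,0.17,0,0.03,0,-45,0])

```text
t: 10.4
tcp_pos: [0.6145, 0.0247, 0.2204]
ee_rot: [3.14, -0.073, 0.475]
wrist_force: [1.1, -1.3, 1.0]
finger_gap: -0.0001
finger_force: 0.0
```

Request:
move_arm(plan=[0,0,-0.02,0,0,0,0,0,-0.05,0,0,0,0,0,-0.08,0,0,0,0,0,-0.08,0,0,0,0,0,-0.08,0,0,0])

```text
t: 11.02
tcp_pos: [0.6059, 0.0198, 0.2983]
ee_rot: [-3.139, -0.076, 0.474]
wrist_force: [0.4, -0.6, -0.1]
finger_gap: 0.0001
finger_force: 0.0
```

Run:
```python
from g import *
d=cam('scene','s8.png'); rows([])
for t in ['elbow_a','caliper','gauge','cutters']:
    for m in finder.mark_of('scene',t): print(t,np.round(m['at'],3),round(m['confidence'],2))
```

```text
t 11.075 tcp [0.6055 0.0199 0.2973] rpy [-3.138 -0.074  0.474] F [-0.06 -0.19  0.07] q [-0.08  0.07  1.48  0.04  1.53  1.02]
elbow_a [ 0.504 -0.037  0.029] 0.95
elbow_a [ 0.6   -0.129 -0.   ] 0.79
elbow_a [ 0.514 -0.232  0.007] 0.72
elbow_a [0.44  0.09  0.003] 0.69
elbow_a [0.762 0.286 0.002] 0.65
elbow_a [0.537 0.266 0.028] 0.57
elbow_a [0.781 0.123 0.005] 0.56
caliper [ 0.779 -0.132  0.004] 0.83
gauge [0.782 0.122 0.002] 0.9
cutters [ 0.509  0.506 -0.003] 0.88
```

View pics/s8.png

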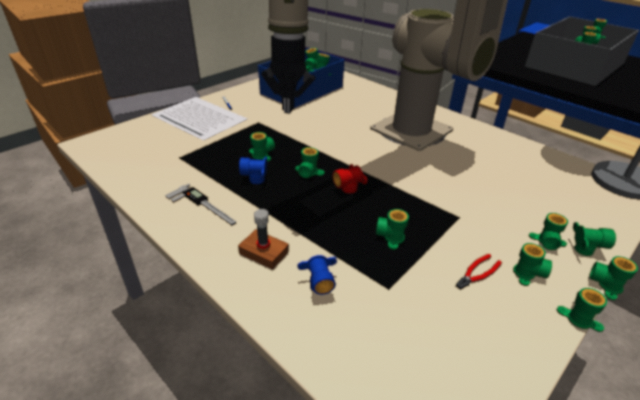

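The last picture shows both elbows flat with threads up at (310,153) and (397,216), origins at about 29 mm height. Everything else is where it started, so I'm handing in.

```bash
python3 -c "
from h import *
print(ticket.hand_in())"
```

```text
the job is handed in; nothing more can be done
None
```

Both standing green elbows were tipped over in place and now lie flat on their wall plates with threads up; the cameras showed nothing else moved, and the job was handed in after about 11 s of robot time.

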